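# Release the crumb drawer of a pizza warmer with the service pin

### The arm

A 6-joint arm with a two-finger parallel gripper is mounted at the origin on the work surface. World frame = base frame: x ahead of the robot, y to its left, z up, the work surface at z = 0. Lengths are in m, angles in degrees, forces in N, time in s.
With the tool pointing down it reaches from about 0.25 to 0.8 m from the base axis. Payload 3.9 kg.
Tool frame: the origin (TCP) lies where the fingers leave the gripper's body, on its centre line; the fingertips stand 73 mm ahead of it and the grasp point (between the pads) lies 54 mm ahead of it; z points along the fingers, y is the direction in which the jaws open and shut (so a half turn about z gives the same grasp; the last joint's range is limited). The gripper opens to 85 mm and grips with 20 to 120 N. Pads are 22 mm wide; open, the fingers measure 114 mm over their backs; the gripper's body (76 mm by 85 mm) begins 54 mm behind the grasp point. The pads swing forward as they close: fully open they stand 13 mm farther back than shut.
Start: joints at [-74.771, 14.897, -7.913, 67.191, 0, 90], TCP at [0.138, -0.507, 0.304] pointing down, gripper open.
Joint ranges: [-159.42, 159.42], [-47.68, 98.78], [-73.54, 78.23], [-108.79, 121.32], [-90, 84.71], [-180, 180]. Speed limits (degrees/s): [147.25, 147.25, 180, 180, 180, 180].

### API

Orientations are given as [roll, pitch, yaw] about the fixed x, y, z axes, in that order (R = Rz(yaw) Ry(pitch) Rx(roll)).
In Python, from rig import sense, cams, finish_job gives the robot as it stands. The module is installed in compiled form; this text tells all that it offers.
- The arm moves only by the shell command python3 -m inch 'ROWS' [FORCE]. ROWS is JSON, a list of rows, each a list of 7 numbers: the shift along the tool's x, y, z in m, then the turn, a rotation vector about the tool's x, y, z in rad, then the closure in counts, from 0 (fully open) to 255 (shut). A call has 1 to 10 rows; each row shifts and turns the commanded pose from where the row before left it, along the tool's axes as they then stand; what a row does not reach is not made up. A row lasts 1/8 s, in which the tool goes at most 62.5 mm and 10.7 degrees, less where a joint would pass 70% of its speed; a pose out of reach is approached as far as the arm can. A call is refused whole if a number of a shift passes 0.0625 or a number of a turn 0.188, either way. A call with a gripper value outside its range is refused whole. The fingers move at their own pace and stop on an object; FORCE is the grip in N (left out, the last holds). Time passes only in rows, so rows that do not move let the fingers close. It gives the time, the measured TCP pose, the force and the opening at its end, in the units of the state.
- sense(): the state, without advancing time (a new reading comes with each control period).
- cams.grab_frame(name): name is "scene" or "top"; returns (picture, depth): 384x512x3 uint8, red, green, blue; 384x512 float32, m along the optical axis (not along the pixel's ray), 0 where there is no reading.
- cams.calibration(name): a dict with "camera_matrix" (3x3 intrinsics, pixels), "distortion" ([k1, k2, p1, p2, k3] as OpenCV has them; the pictures are not rectified), "rvec" (rotation vector, rad) and "tvec" (3), from world to camera coordinates, as OpenCV has them. Camera axes: x right, y down, z forward; pixel columns grow to the right and rows downward; lengths in m; the calibration is good to about 2 mm. A picture is of the moment at which its call begins. calibration takes no time and is no camera call.
- finish_job(): hands the job in, once; it reports no verdict.
The state is a dict: "clock": time; "joint_positions": joint angles; "dq": joint speeds; "joint_torque": joint torques, N m; "eef_pos": TCP position; "tool_rot": TCP orientation; "force": force on the tool from outside, world axes, zero at the start; "wrist_torque": the same for the moment, N m; "opening": finger opening in m.
Only numpy, scipy, OpenCV 4.12 (cv2) and the standard library are available. Lean on these libraries where they do the work, as an engineer would, in place of code of your own. Each camera call takes 0.05 s, during which the arm holds its last target. There are 200 camera calls.

### The job

The crumb drawer of the steel pizza warmer is locked by a hidden spring latch. Take the service pin (square handle) from its stand, put it down through the small round hole in the warmer's top and press gently on the latch, keeping it pressed until the drawer has crept all the way out; then put the pin back upright in its own stand, fully home, and let go. Leave everything else where it is.

Things in the scene. Friction and masses are not known exactly. Their poses are not given: they have to be found in the camera images.
- pin_handle (a point): Centre of the service pin's square black handle, 18 x 18 x 42 mm; faces look along x and y, z up. Below it a 10 mm neck 12 mm long, a collar 22 mm across and 5 mm thick, then a steel shaft 8 mm thick with a bullet nose. Pin 114 mm tall, about 70 g. This point is 93 mm above the tip and 38 mm above the collar's underside. It starts upright in its stand, collar on the stand's top.
- pin_tip (a point): Tip of the service pin, 93 mm below the handle centre, 55 mm below the collar's underside; the nose narrows from 8 to 3.6 mm over the last 7 mm.
- pin_stand_mouth (a point): Centre of the hole in the top of the pin's stand, a fixed white block 56 x 56 x 62 mm; 62 mm above the table. Hole 10 mm wide, right through, 2 mm chamfer. Pin home: collar on the block, tip 55 mm below this point, handle centre 38 mm above it. A like stand holds the probe thermometer; the two may be in each other's place.
- hole (a point): Centre of the access hole, in the upper face of the warmer's top cover, 120 mm above the table; x points from the warmer's front to its back, z up. Hole 13 mm wide, cover 6 mm thick, the only hole in it, 45 mm behind the front edge. Straight under it, unseen, is the latch's striker, a disc 26 mm across whose top is 18 to 44 mm below the cover's upper face, different each time.
- warmer: Fixed steel pizza warmer 260 deep (x) x 300 wide (y) x 120 mm high; origin at the centre of its underside; drawer and red panel on its front, -x. A hot plate 6 mm proud starts 60 mm behind the hole. The striker is pressed straight down: about 2 N at first touch, 2 to 4 N on the way, frees the drawer after 4 to 5 mm, hard stop at 8 mm. Over 15 N by pin or fingers damages warmer, drawer or latch.
- drawer (a joint): How far the crumb drawer has come out of the warmer's front, 0 (locked) to 0.06 m (all the way out). When freed, its spring and damper bring it out slowly, about 3 s. If the latch is let go in the first 30 mm, a safety catch stops the drawer at about 22 mm and the latch must be pressed again.
- drawer_front (a point): Middle of the crumb drawer's front panel (280 x 48 mm, 37 mm above the table); moves out with the drawer towards the front, -x of the warmer. A lip stands out 17 mm more.
- probe_dial (a point): Bystander: centre of the probe thermometer's round dial head, 42 mm across and 16 mm thick, on a shaft like the pin's, standing in the second white stand; this point is 87 mm above the table.
- probe_stand_mouth (a point): Centre of the top of the second white stand (fixed, 56 x 56 x 62 mm), which holds the probe thermometer.
- pan: Bystander: shallow aluminium plate, 136 mm across, 18 mm high, lying on the warmer's hot plate; origin at the centre of its underside.
- shaker: Bystander: small glass jar with steel cap, 48 mm wide, 100 mm tall; origin at the centre of its underside.
- tub: Bystander: clear open tub, 100 x 90 x 60 mm; origin at the centre of its underside.
- bowl: Bystander: steel bowl, 120 mm across, 50 mm high; origin at the centre of its underside.
- turner: Bystander: spatula 240 mm long lying on the table.
- oil: Bystander: green bottle, 60 mm wide, 130 mm tall; origin at the centre of its underside.

How it is judged (in metres and radians):
On the way, in this order (a step that is already met when the one before it is completed fails the run):
1. the pin's tip is through the hole in the warmer's cover (z of pin_tip in the frame of hole below -0.008 m and horizontal distance between pin_tip and hole below 0.008 m), for 0.05 s.
2. with the pin still in the hole, the drawer has come out all the way (all of step 1 and value of joint drawer above 0.052 m), for 0.1 s.
At the end, for the whole second after the job is handed in: The drawer is out by more than 52 mm; the service pin stands at rest in its own stand, tip more than 51 mm below the stand's top (home is 55 mm), within 5 mm of the hole's axis, leaning less than 0.08 rad (value of joint drawer above 0.052 m and horizontal distance between pin_tip and pin_stand_mouth below 0.005 m and z of pin_tip in the frame of pin_stand_mouth below -0.051 m and angle between pin_handle's own z axis and vertical below 0.08 rad and linear speed of pin below 0.02 m/s); the robot touches nothing.
It fails at once if more than 15 N on the warmer, its drawer or latch, by the pin or the fingers (contact force between any of pin, the fingers and warmer above 15 N).
It fails at once if a bystander moved by more than 30 mm (distance of any of probe_dial, pan, shaker, tub, bowl, turner, oil from where it was at the start of the episode above 0.03 m).
It also fails if it takes over 72 s, if anything falls off the work surface, if the arm or the gripper's body presses on something with over 40 N, if the wrist force passes 120 N, or if a joint passes its speed limit or range.

## Working session

There is one attempt and no reset: what is moved stays moved. The work goes in short steps, Python scripts to look and compute and a shell command to move; the robot and the scene stay as the last step left them, time stands still between calls to the robot, and variables do not carry over. Pictures are saved under pics/ and viewed, about 8 in all and at most 12, crops included, and the job is handed in when it is done.

```bash
mkdir -p pics
cat > h.py <<'E'
import numpy as np, cv2
from rig import sense, cams
def grab(n,f):
    p,d=cams.grab_frame(n); cv2.imwrite('pics/%s.png'%f,cv2.cvtColor(p,cv2.COLOR_RGB2BGR)); np.savez('pics/%s.npz'%f,p=p,d=d); return p,d
def ray(n,uv):
    c=cams.calibration(n);K=np.array(c['camera_matrix']);D=np.array(c['distortion'],float)
    R=cv2.Rodrigues(np.array(c['rvec'],float))[0];t=np.array(c['tvec'],float).ravel()
    q=cv2.undistortPoints(np.array(uv,float).reshape(-1,1,2),K,D).reshape(-1,2)
    return -R.T@t,(R.T@np.c_[q,np.ones(len(q))].T).T
def onz(n,uv,z):
    o,d=ray(n,uv); return o+d*((z-o[2])/d[:,2])[:,None]
def pts(n,uv,dep):
    o,d=ray(n,uv); return o+d*np.array([dep[int(v),int(u)] for u,v in uv])[:,None]
E
python3 - <<'E'
from h import *
s=sense();print({k:np.round(v,3) for k,v in s.items()})
a,_=grab('scene','s0');b,_=grab('top','t0')
for n in('scene','top'):
    c=cams.calibration(n);print(n,ray(n,[(256,192)]))
E
```

```text
{'clock': np.float64(0.0), 'joint_positions': array([-7.4772e+01,  1.4936e+01, -7.9860e+00,  6.7191e+01, -1.0000e-03,
        9.0001e+01]), 'dq': array([ 0.042,  0.007,  0.019, -0.009,  0.057,  0.037]), 'joint_torque': array([ 0.0000e+00, -4.0567e+01,  2.5392e+01,  1.9000e-02,  0.0000e+00,
        0.0000e+00]), 'eef_pos': array([ 0.138, -0.506,  0.303]), 'tool_rot': array([-1.79887e+02,  1.00000e-03,  1.52270e+01]), 'force': array([0.418, 0.676, 0.515]), 'wrist_torque': array([-0.004,  0.006,  0.011]), 'opening': np.float64(0.086)}
scene (array([ 1.26647968, -0.33113623,  0.70562965]), array([[-0.72054351,  0.35176046, -0.59764396]]))
top (array([ 0.39340669, -0.00301486,  1.20995131]), array([[ 0.10833471,  0.01115085, -0.99410098]]))
```

View pics/s0.png

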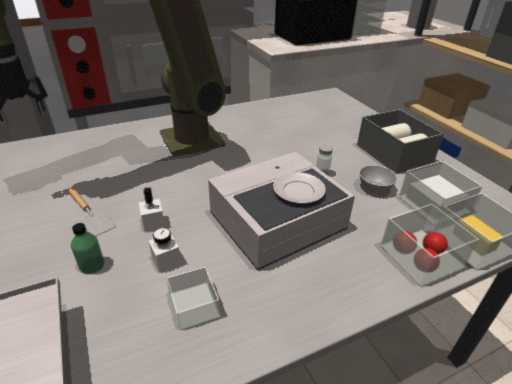

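View pics/t0.png

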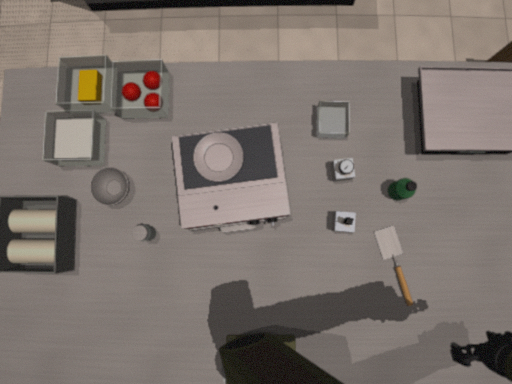

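The pin's square handle is at scene (149,195) and top (346,221). The probe is at top (346,168). The hole is at top (216,207) and scene (277,168), and the drawer faces the robot. Next I'll measure these at higher magnification.

Run:
```python
from h import *
t=cv2.imread('pics/t0.png');s=cv2.imread('pics/s0.png')
def crop(im,u,v,r=20): return cv2.resize(im[v-r:v+r,u-r:u+r],(390,290*1),interpolation=cv2.INTER_NEAREST) 
m=np.vstack([np.hstack([crop(t,346,221),crop(t,216,207)]),np.hstack([crop(s,150,208),crop(s,277,168)])])
cv2.imwrite('pics/c0.png',m)
T=cv2.cvtColor(t,cv2.COLOR_BGR2GRAY).astype(float);S=cv2.cvtColor(s,cv2.COLOR_BGR2GRAY).astype(float)
def dark(I,u,v,r,name):
    w=I[v-r:v+r+1,u-r:u+r+1]; wt=np.clip(np.median(w)*.8-w,0,None); y,x=np.mgrid[v-r:v+r+1,u-r:u+r+1]
    return (wt*x).sum()/wt.sum(),(wt*y).sum()/wt.sum()
h1=dark(T,216,207,4,'t');h2=dark(S,277,168,4,'s')
print('hole',h1,onz('top',[h1],.12),h2,onz('scene',[h2],.12))
# stand: bright region, top view
for z in[.062]:
    m=(T[205:240,325:365]>150).astype(np.uint8);c=max(cv2.findContours(m,0,2)[0],key=cv2.contourArea)+np.array([325,205])
    r=cv2.minAreaRect(c);print('stand',r,onz('top',[r[0]],z),onz('top',cv2.boxPoints(r),z))
d=np.load('pics/t0.npz')['d'];print(d[216:228,340:356])
# warmer front edge of cover
k=[(180,228),(289,213),(173,137),(277,125)];print(onz('top',k,.12))
```

```text
hole (np.float64(215.39732685297685), np.float64(207.19319562575944)) [[0.47106534 0.12075177 0.12      ]] (np.float64(276.7866205305652), np.float64(167.08938869665513)) [[0.47518241 0.11983534 0.12      ]]
stand ((345.0676574707031, 221.12057495117188), (19.327518463134766, 19.40421485900879), 4.398705005645752) [[ 0.43268838 -0.2454083   0.062     ]] [[ 0.40736631 -0.21491441  0.062     ]
 [ 0.46281818 -0.22050648  0.062     ]
 [ 0.45812343 -0.27611017  0.062     ]
 [ 0.40265788 -0.2702685   0.062     ]]
[[1.1411618 1.1462951 1.140555  1.1445584 1.1447937 1.1410084 1.140333
  1.1453625 1.1451027 1.1439645 1.1423752 1.1415083 1.1421044 1.1383096
  1.141828  1.1408693]
 [1.1406069 1.141687  1.1410942 1.1440285 1.1401783 1.1114274 1.0934564
  1.0834631 1.081817  1.0861704 1.1403391 1.140899  1.1385759 1.1406516
  1.139558  1.2031324]
 [1.1435206 1.1381418 1.1409369 1.1388443 1.120788  1.1091098 1.0911478
  1.0863037 1.0847887 1.0852876 1.0821373 1.0829878 1.0809721 1.1411383
  1.1402497 1.2053347]
 [1.1405795 1.142133  1.1348467 1.1363114 1.1183318 1.1009688 1.0877283
  1.0844871 1.0
[... 871 characters left out ...]
1.142833  1.1397939
  1.1384909 1.2037847]
 [1.1391002 1.1404126 1.1432744 1.1401575 1.140821  1.1369216 1.1400143
  1.1386447 1.1385517 1.1371963 1.1418357 1.1447892 1.1367706 1.1379961
  1.1365579 1.2035468]
 [1.1437275 1.1377192 1.1387694 1.1402907 1.1397796 1.14121   1.1370393
  1.1410986 1.1370821 1.1392229 1.1415923 1.1367335 1.1406946 1.136198
  1.1382316 1.199682 ]
 [1.1417817 1.1379023 1.1377734 1.1415786 1.1424748 1.1386491 1.1414933
  1.1428403 1.1408108 1.1423724 1.137897  1.1390598 1.1393614 1.1365849
  1.1412498 1.2011181]]
[[ 0.41448144  0.21787293  0.12      ]
 [ 0.4539492  -0.08049628  0.12      ]
 [ 0.669277    0.24151193  0.12      ]
 [ 0.70034522 -0.05061414  0.12      ]]
```

View pics/c0.png

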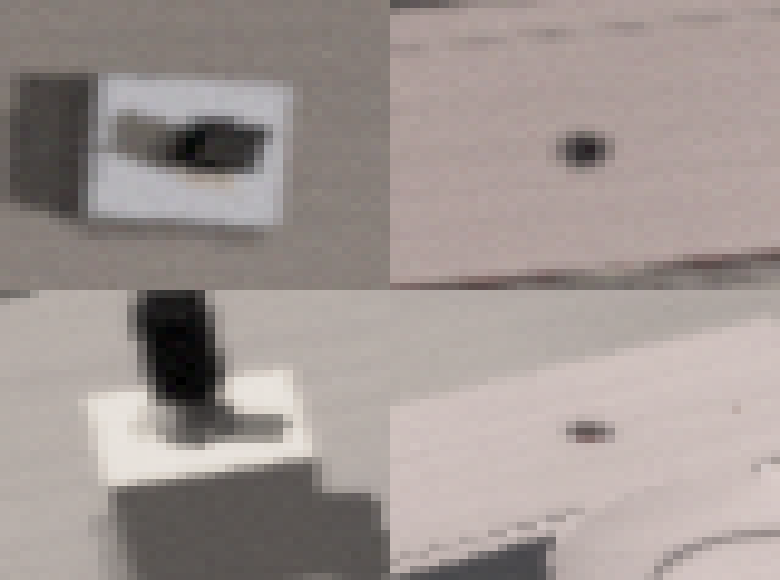

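```bash
cat >> h.py <<'E'
from scipy.spatial.transform import Rotation as Ro
def totool(target,yaw=None):
    s=sense();R=Ro.from_euler('xyz',s['tool_rot'],degrees=True)
    print('tcp',np.round(s['eef_pos'],4),'rot',np.round(s['tool_rot'],2),'F',np.round(s['force'],2),'op',round(float(s['opening']),4),'t',s['clock'])
    if yaw is not None:
        G=Ro.from_euler('xyz',[180,0,yaw],degrees=True);print('turn',np.round((R.inv()*G).as_rotvec(),4));print('shift after turn',np.round(G.inv().apply(target-s['eef_pos']),4))
    print('shift',np.round(R.inv().apply(target-s['eef_pos']),4))
E
python3 - <<'E'
from h import *
d=np.load('pics/t0.npz')['d']
uv=[(u,v) for v in range(212,230) for u in range(338,358)]
P=pts('top',uv,d);h=P[P[:,2]>.112];print(len(h),h.mean(0))
r=cv2.minAreaRect((h[:,:2]*1000).astype(np.float32));print(r)
uh=np.array([q for q,p in zip(uv,P) if p[2]>.112],float);print(onz('top',[uh.mean(0)],.121))
totool(np.array([.433,-.245,.25]),-6)
E
```

```text
50 [ 0.43240671 -0.24351514  0.12036071]
((432.1954650878906, -243.8848114013672), (17.805339813232422, 18.454486846923828), 67.02528381347656)
[[ 0.43238268 -0.24337803  0.121     ]]
tcp [ 0.1378 -0.5061  0.3031] rot [-179.9    -0.     15.23] F [-0.73 -0.35  0.88] op 0.0855 t 0.1
turn [-1.700e-03  3.000e-04  3.705e-01]
shift after turn [ 0.2663 -0.2905  0.0531]
shift [ 0.3534 -0.1743  0.0535]
```

```bash
python3 -m inch '[[0,0,0,0,0,0.167,0],[0,0,0,0,0,0.167,0],[0,0,0,0,0,0.167,0],[0,0,0,0,0,0.166,0]]'; python3 -m inch '[[0.024,-0.0509,0,0,0,0,0],[0.0241,-0.0509,0,0,0,0,0],[0.0241,-0.0509,0,0,0,0,0],[0.0241,-0.0509,0,0,0,0,0],[0.0241,-0.0509,0,0,0,0,0],[0.0241,-0.0509,0,0,0,0,0],[0.0241,-0.0509,0.04,0,0,0,0],[0,0,0,0,0,0,0],[0,0,0,0,0,0,0]]'; python3 -c "
from h import *
totool(np.array([.4325,-.244,.154]),-23)"
```

```text
clock: 0.6
eef_pos: [0.1378, -0.5062, 0.3034]
tool_rot: [-179.9, 0.0, -23.3]
force: [0.6, 0.0, 0.6]
opening: 0.0851
clock: 1.72
eef_pos: [0.4279, -0.2478, 0.2674]
tool_rot: [180.0, 0.1, -22.9]
force: [0.1, 1.0, 0.0]
opening: 0.0854
tcp [ 0.4279 -0.2478  0.2674] rot [ 1.7998e+02  8.0000e-02 -2.2950e+01] F [0.08 0.97 0.04] op 0.0854 t 1.725
turn [0.0004 0.0015 0.0009]
shift after turn [ 0.0028 -0.0053  0.1134]
shift [ 0.0029 -0.0054  0.1134]
```

```bash
python3 -m inch '[[0.0028,-0.0053,0.02,0,0,0,0],[0,0,0.03,0,0,0,0],[0,0,0.03,0,0,0,0],[0,0,0.03,0,0,0,0],[0,0,0,0,0,0,0],[0,0,0,0,0,0,0]]'; python3 -c "
from h import *
totool(np.array([.4325,-.244,.156]),-23)
grab('scene','s1')
cv2.imwrite('pics/c1.png',cv2.resize(cv2.imread('pics/s1.png')[120:270,80:240],(640,600),interpolation=cv2.INTER_NEAREST))"
```

```text
clock: 2.48
eef_pos: [0.4331, -0.2454, 0.1591]
tool_rot: [180.0, -0.1, -23.1]
force: [-0.1, 0.0, -0.2]
opening: 0.0856
tcp [ 0.4331 -0.2454  0.1591] rot [ 1.7998e+02 -1.1000e-01 -2.3080e+01] F [-0.1   0.01 -0.22] op 0.0856 t 2.475
turn [ 0.0004 -0.0019 -0.0014]
shift after turn [-0.0011 -0.001   0.0031]
shift [-0.0011 -0.001   0.0031]
```

View pics/c1.png

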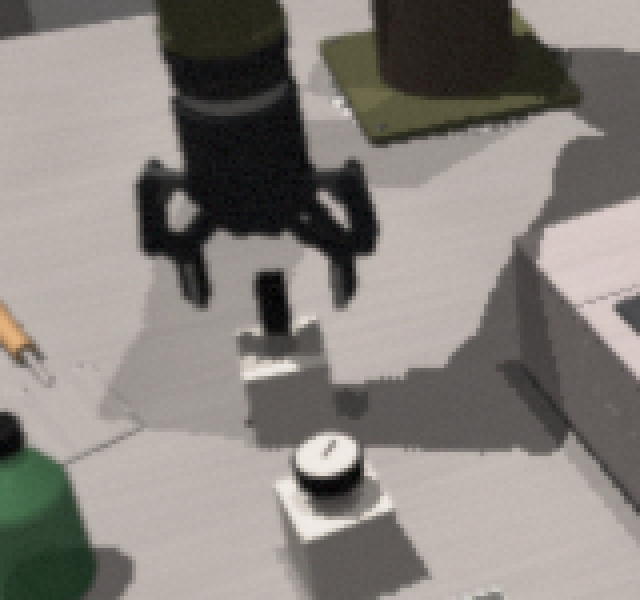

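The handle, at crop (270,300), sits midway between the fingers at (195,290) and (343,290). I'll close on it now.

```bash
python3 -m inch '[[0,0,0.003,0,0,0,60],[0,0,0,0,0,0,120],[0,0,0,0,0,0,160],[0,0,0,0,0,0,200],[0,0,0,0,0,0,230],[0,0,0,0,0,0,230],[0,0,0,0,0,0,230],[0,0,0,0,0,0,230]]' 40; python3 -c "
from h import *
totool(np.array([.4325,-.244,.156]),-23);print(sense()['wrist_torque'])"
```

```text
clock: 3.52
eef_pos: [0.433, -0.2442, 0.1549]
tool_rot: [-180.0, -0.0, -23.0]
force: [1.1, 1.4, 2.5]
opening: 0.0174
tcp [ 0.433  -0.2442  0.1549] rot [-1.800e+02 -2.000e-02 -2.299e+01] F [1.09 1.39 2.53] op 0.0174 t 3.525
turn [-0.     -0.0003  0.0002]
shift after turn [-0.0006 -0.     -0.0011]
shift [-0.0006 -0.     -0.0011]
[ 0.03788225  0.06167037 -0.05975648]
```

```bash
python3 -m inch '[[0,0,-0.01,0,0,0,230],[0,0,-0.025,0,0,0,230],[0,0,-0.03,0,0,0,230],[0,0,-0.04,0,0,0,230],[0,0,-0.045,0,0,0,230],[0,0,0,0,0,0,230],[0,0,0,0,0,0,230]]'; python3 -c "
from h import *
totool(np.array([.472,.1205,.295]),-23)
grab('scene','s2')
cv2.imwrite('pics/c2.png',cv2.resize(cv2.imread('pics/s2.png')[90:240,80:240],(640,600),interpolation=cv2.INTER_NEAREST))"
```

```text
clock: 4.4
eef_pos: [0.4325, -0.2439, 0.3045]
tool_rot: [-180.0, 0.0, -23.0]
force: [0.6, 0.3, -1.5]
opening: 0.0176
tcp [ 0.4325 -0.2439  0.3045] rot [-1.7998e+02  4.0000e-02 -2.2990e+01] F [ 0.63  0.31 -1.52] op 0.0176 t 4.4
turn [-0.0003  0.0006  0.0003]
shift after turn [-0.1061 -0.3508  0.0095]
shift [-0.106  -0.3509  0.0096]
```

View pics/c2.png

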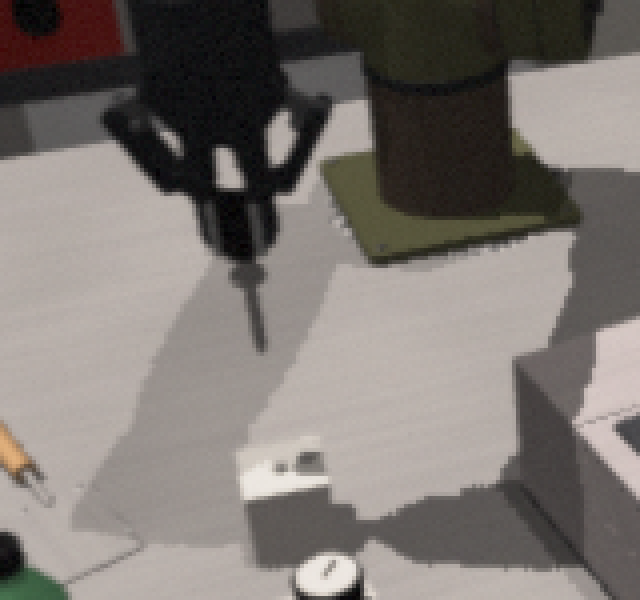

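The pin is held and lifted, with its tip at crop (262,350). The stand is empty. I'll carry it to the hole.

```bash
python3 -m inch '[[-0.0076,-0.025,0,0,0,0,230],[-0.0151,-0.05,0,0,0,0,230],[-0.0151,-0.05,0,0,0,0,230],[-0.0151,-0.05,0,0,0,0,230],[-0.0151,-0.05,0,0,0,0,230],[-0.0151,-0.05,0,0,0,0,230],[-0.0151,-0.05,0,0,0,0,230],[-0.0076,-0.0258,0,0,0,0,230],[0,0,0,0,0,0,230],[0,0,0,0,0,0,230]]'; python3 -c "
from h import *
totool(np.array([.472,.1205,.28]),-23)"
```

```text
clock: 5.7
eef_pos: [0.3983, -0.0468, 0.3214]
tool_rot: [-172.0, 0.1, -11.6]
force: [-0.7, -0.2, -1.3]
opening: 0.0175
tcp [ 0.3983 -0.0468  0.3214] rot [-1.7204e+02  8.0000e-02 -1.1560e+01] F [-0.74 -0.15 -1.26] op 0.0175 t 5.7
turn [-0.1384  0.0153  0.1992]
shift after turn [ 0.0025 -0.1828  0.0414]
shift [ 0.0388 -0.1713  0.0657]
```

```bash
python3 -c "
from h import *
print(sense()['joint_positions'])
totool(np.array([.472,.1205,.30]),35)"
```

```text
[-11.61793996   2.20520355 -21.14039658  66.74257557   7.96300844
 179.94422811]
tcp [ 0.3983 -0.0468  0.3214] rot [-1.7204e+02  8.0000e-02 -1.1560e+01] F [-0.74 -0.15 -1.26] op 0.0175 t 5.7
turn [-0.1318 -0.0551 -0.8114]
shift after turn [ 0.1564 -0.0948  0.0214]
shift [ 0.0387 -0.174   0.0459]
```

```bash
python3 -m inch '[[0,0,0,-0.0264,-0.011,-0.1623,230],[0,0,0,-0.0264,-0.011,-0.1623,230],[0,0,0,-0.0264,-0.011,-0.1623,230],[0,0,0,-0.0264,-0.011,-0.1623,230],[0,0,0,-0.0264,-0.011,-0.1623,230],[0,0,0,0,0,0,230],[0,0,0,0,0,0,230]]'; python3 -c "
from h import *
print(sense()['joint_positions'])
totool(np.array([.472,.1205,.30]),35)"
```

```text
clock: 6.58
eef_pos: [0.3981, -0.0468, 0.3212]
tool_rot: [-179.9, 0.0, 34.9]
force: [0.4, -0.7, -1.1]
opening: 0.0178
[-6.72694366e+00  2.24722527e+00 -2.07644897e+01  6.70318048e+01
  3.61445141e-02  1.38411364e+02]
tcp [ 0.3981 -0.0468  0.3212] rot [-1.7994e+02  1.0000e-02  3.4860e+01] F [ 0.42 -0.7  -1.08] op 0.0178 t 6.575
turn [-0.001   0.0001 -0.0024]
shift after turn [ 0.1565 -0.0946  0.0212]
shift [ 0.1563 -0.095   0.0213]
```

```bash
python3 -m inch '[[0.02,-0.0125,0,0,0,-0.002,230],[0.039,-0.0235,0,0,0,0,230],[0.039,-0.0235,0.006,0,0,0,230],[0.039,-0.0235,0.008,0,0,0,230],[0.02,-0.0120,0.008,0,0,0,230],[0,0,0,0,0,0,230],[0,0,0,0,0,0,230],[0,0,0,0,0,0,230]]'
python3 - <<'E'
from h import *
totool(np.array([.472,.1205,.28]),35)
grab('scene','s3');grab('top','t3')
a=cv2.imread('pics/s3.png')[110:190,227:327];b=cv2.imread('pics/t3.png')[160:260,166:266]
cv2.imwrite('pics/c3.png',np.hstack([cv2.resize(a,(500,400),interpolation=0),cv2.resize(b,(300,400),interpolation=0)]))
E
```

```text
clock: 7.58
eef_pos: [0.4715, 0.1205, 0.2997]
tool_rot: [-180.0, -0.0, 35.0]
force: [-0.6, -0.2, -0.9]
opening: 0.0174
tcp [0.4715 0.1205 0.2997] rot [-179.98   -0.     35.03] F [-0.63 -0.16 -0.94] op 0.0174 t 7.575
turn [-0.0003 -0.0001  0.0005]
shift after turn [0.0004 0.0003 0.0197]
shift [0.0004 0.0003 0.0197]
```

View pics/c3.png

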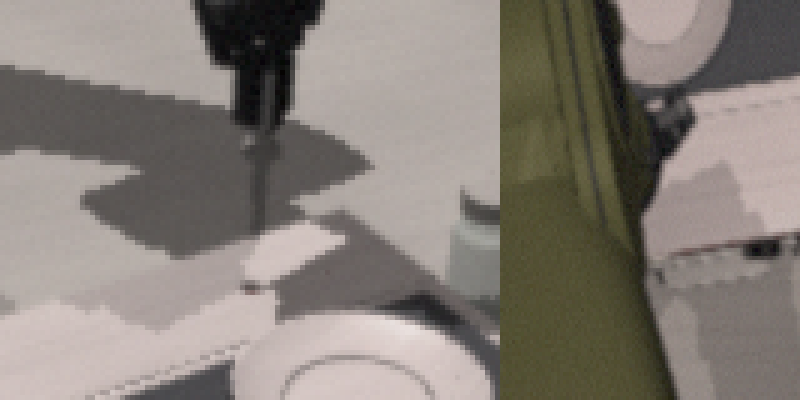

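Run:
```python
from h import *
c=cams.calibration('scene')
pr=lambda P:cv2.projectPoints(np.array(P,float).reshape(-1,1,3),np.array(c['rvec'],float),np.array(c['tvec'],float),np.array(c['camera_matrix']),np.array(c['distortion'],float))[0].reshape(-1,2)
x,y=.4715,.1205
print('pred tip,coll,hole',pr([[x,y,.1517],[x,y,.2067],[x,y,.12],[x+.003,y,.12],[x,y+.003,.12]]))
I=cv2.cvtColor(cv2.imread('pics/s3.png'),cv2.COLOR_BGR2GRAY).astype(int)
print(I[138:170,271:287])
```

```text
pred tip,coll,hole [[277.00105721 157.03944828]
 [278.09422496 139.9904761 ]
 [276.40000412 166.40478044]
 [276.88055247 166.92227036]
 [277.31578179 166.18455221]]
[[ 90  86  87  89 101 121  99  70  63  62  56  70  82  87  86  87]
 [ 85  86  89  87  98  81  63  61  60  60  57  61  77  85  86  87]
 [ 85  87  86  85  75  65  59  62  62  60  60  63  77  87  87  89]
 [ 88  85  86  87  83  68  67  64  62  62  62  68  78  86  87  86]
 [ 86  87  87  87  85  80  71  62  62  65  73  83  84  84  86  87]
 [ 88  87  88  86  86  87  79  64  62  68  83  86  86  88  86  85]
 [ 86  86  87  86  87  85  74  65  63  72  83  86  86  86  86  87]
 [ 89  86  86  85  86  83  71  61  63  77  86  87  86  84  89  86]
 [ 85  86  86  85  86  83  72  63  62  77  83  89  87  86  88  88]
 [ 84  85  88  88  86  85  70  61  64  74  86  87  87  86  88  88]
 [ 88  86  86  89  90  85  69  60  65  75  84  86  86  86  89  88]
 [ 88  87  88  89  86  85  70  64  65  80  89  88  86  87 102 114]
 [ 89  89  88  88  90  86  74  64  65  82  86  83  84  96 144 152]
 [ 89  88  89  87  89  84  80  67  63  81  84  86  87  86  95 10
[... 509 characters left out ...]
 199 196 197 196 198 197 198]
 [160 164 165 164 165 166 175 194 197 196 198 197 198 197 198 199]
 [164 164 163 165 169 175 191 195 196 195 197 198 199 200 199 196]
 [165 163 163 165 184 192 197 197 199 199 200 198 198 198 198 195]
 [163 163 163 164 169 192 199 198 199 198 197 198 195 195 186 179]
 [162 164 165 163 168 190 195 197 195 197 197 194 184 177 129 113]
 [165 166 165 162 162 178 185 191 194 195 185 178 128 111 100 100]
 [162 162 161 159 140 126 129 151 177 177 128 111 101  98 100 101]
 [161 162 163 156 119  88  89 108 137 138 124 106 100 100 100  99]
 [163 169 171 183 165 124 115 140 163 185 183 124 100  98  99  99]
 [171 188 192 194 191 190 190 190 193 192 189 136 105  98  98  98]]
```

The scene view shows the tip at (278,156) and the hole at (277,167). Weighing this against the top view, I'll shift by about 1.5 mm in +x and -y, then descend gently while watching the force.

```bash
python3 -m inch '[[0.0004,0.0021,0.012,0,0,0,230],[0,0,0.012,0,0,0,230],[0,0,0,0,0,0,230],[0,0,0,0,0,0,230]]'; for i in 1 2; do :; done; python3 -m inch '[[0,0,0.002,0,0,0,230],[0,0,0.002,0,0,0,230],[0,0,0.001,0,0,0,230],[0,0,0,0,0,0,230]]';  python3 - <<'E'
from h import *
totool(np.array([.473,.119,.27]),35)
grab('scene','s4')
a=cv2.imread('pics/s4.png')[130:180,247:307]
cv2.imwrite('pics/c4.png',cv2.resize(a,(600,500),interpolation=0))
E
```

```text
clock: 8.18
eef_pos: [0.4731, 0.12, 0.2752]
tool_rot: [-180.0, 0.0, 35.1]
force: [-0.5, -0.6, -0.1]
opening: 0.0178
clock: 8.68
eef_pos: [0.4732, 0.12, 0.2703]
tool_rot: [-180.0, 0.0, 35.1]
force: [-0.1, -0.2, -0.6]
opening: 0.0174
tcp [0.4732 0.12   0.2703] rot [-1.7997e+02  1.0000e-02  3.5130e+01] F [-0.07 -0.16 -0.6 ] op 0.0174 t 8.675
turn [-0.0006  0.0002  0.0023]
shift after turn [-0.0007  0.0007  0.0003]
shift [-0.0007  0.0007  0.0003]
```

View pics/c4.png

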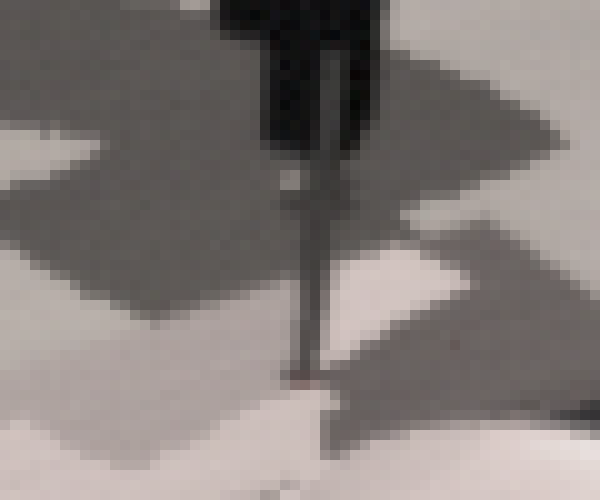

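The tip, at crop (308,375), is right over the hole, at (305,380). I'll go down in small steps.

```bash
python3 -m inch '[[-0.0004,0.0006,0.001,0,0,0,230],[0,0,0.001,0,0,0,230],[0,0,0.001,0,0,0,230]]'; python3 -m inch '[[0,0,0.001,0,0,0,230],[0,0,0.0005,0,0,0,230]]'; python3 -c "
from h import *
totool(np.array([.473,.119,.266]),35)"
```

```text
clock: 9.1
eef_pos: [0.4732, 0.1192, 0.2673]
tool_rot: [-180.0, 0.0, 35.1]
force: [-1.1, -0.2, -0.6]
opening: 0.0175
clock: 9.35
eef_pos: [0.4732, 0.1193, 0.2658]
tool_rot: [-180.0, 0.0, 35.1]
force: [0.1, 0.1, 0.5]
opening: 0.0177
tcp [0.4732 0.1193 0.2658] rot [-1.7997e+02  1.0000e-02  3.5130e+01] F [0.09 0.13 0.5 ] op 0.0177 t 9.35
turn [-0.0006  0.0001  0.0023]
shift after turn [-0.0003  0.0001 -0.0002]
shift [-0.0003  0.0001 -0.0002]
```

```bash
python3 -m inch '[[0,0,0.001,0,0,0,230],[0,0,0.001,0,0,0,230]]'|grep -E "eef|force"; python3 -m inch '[[0,0,0.001,0,0,0,230],[0,0,0.001,0,0,0,230]]'|grep -E "eef|force"; python3 -m inch '[[0,0,0.001,0,0,0,230],[0,0,0,0,0,0,230]]'|grep -E "eef|force"
```

```text
eef_pos: [0.4732, 0.1193, 0.2638]
force: [0.6, -1.1, 0.4]
eef_pos: [0.4732, 0.1193, 0.2618]
force: [-0.0, 0.5, 0.5]
eef_pos: [0.4732, 0.1193, 0.2608]
force: [-0.2, -0.5, -0.1]
```

```bash
python3 -m inch '[[0,0,0.0015,0,0,0,230],[0,0,0.0015,0,0,0,230],[0,0,0.0015,0,0,0,230]]'|grep -E "eef|force"; python3 -m inch '[[0,0,0.0015,0,0,0,230],[0,0,0.0015,0,0,0,230],[0,0,0.0015,0,0,0,230]]'|grep -E "eef|force"
```

```text
eef_pos: [0.4732, 0.1193, 0.2563]
force: [-0.6, -0.6, -0.2]
eef_pos: [0.4733, 0.1193, 0.2518]
force: [0.6, 0.1, 0.4]
```

```bash
python3 -m inch '[[0,0,0.001,0,0,0,230],[0,0,0.001,0,0,0,230],[0,0,0.001,0,0,0,230]]'|grep -E "eef|force"
```

```text
eef_pos: [0.4733, 0.1193, 0.2488]
force: [0.3, 0.1, -0.6]
```

```bash
python3 -m inch '[[0,0,0.001,0,0,0,230],[0,0,0.001,0,0,0,230],[0,0,0.001,0,0,0,230]]'|grep -E "eef|force"
```

```text
eef_pos: [0.4732, 0.1193, 0.2458]
force: [0.3, 0.3, -0.6]
```

```bash
python3 -m inch '[[0,0,0.001,0,0,0,230],[0,0,0.001,0,0,0,230],[0,0,0.001,0,0,0,230]]'|grep -E "eef|force"
```

```text
eef_pos: [0.4732, 0.1193, 0.2428]
force: [0.5, -0.2, -0.8]
```

```bash
python3 -c "
from rig import sense
print(sense()['force'])"
```

```text
[ 0.45406036 -0.16724481 -0.84387068]
```

```bash
python3 -m inch '[[0,0,0.001,0,0,0,230],[0,0,0.001,0,0,0,230],[0,0,0.001,0,0,0,230]]'|grep -E "eef|force"
```

```text
eef_pos: [0.4732, 0.1193, 0.2398]
force: [0.1, -0.8, -0.6]
```

```bash
python3 -m inch '[[0,0,0.001,0,0,0,230],[0,0,0.001,0,0,0,230],[0,0,0.0005,0,0,0,230]]'|grep -E "eef|force"
```

```text
eef_pos: [0.4732, 0.1193, 0.2373]
force: [-0.5, 1.0, -1.9]
```

```bash
python3 -m inch '[[0,0,0.001,0,0,0,230],[0,0,0.001,0,0,0,230]]'|grep -E "eef|force"
```

```text
eef_pos: [0.4732, 0.1193, 0.2354]
force: [-0.4, -0.5, -0.4]
```

```bash
python3 -m inch '[[0,0,0.001,0,0,0,230],[0,0,0.001,0,0,0,230]]'|grep -E "eef|force"
```

```text
eef_pos: [0.4732, 0.1193, 0.2333]
force: [0.4, -0.3, -0.8]
```

```bash
python3 -m inch '[[0,0,0.001,0,0,0,230],[0,0,0.001,0,0,0,230]]'|grep -E "eef|force"
```

```text
eef_pos: [0.4732, 0.1193, 0.2313]
force: [-0.5, -0.3, -0.3]
```

```bash
python3 -m inch '[[0,0,0.001,0,0,0,230],[0,0,0.001,0,0,0,230]]'|grep -E "eef|force"
```

```text
eef_pos: [0.4732, 0.1193, 0.2293]
force: [0.0, 0.4, -0.7]
```

```bash
python3 -m inch '[[0,0,0.001,0,0,0,230],[0,0,0.001,0,0,0,230]]'|grep -E "eef|force"
```

```text
eef_pos: [0.4732, 0.1193, 0.2273]
force: [-1.1, -0.2, -0.8]
```

```bash
python3 -m inch '[[0,0,0.001,0,0,0,230],[0,0,0.001,0,0,0,230]]'|grep -E "eef|force"
```

```text
eef_pos: [0.4732, 0.1193, 0.2253]
force: [-0.4, 0.2, 0.6]
```

```bash
python3 -m inch '[[0,0,0.001,0,0,0,230],[0,0,0.0,0,0,0,230]]'|grep -E "eef|force|opening"
```

```text
eef_pos: [0.4733, 0.1193, 0.2247]
force: [-0.3, 1.0, 3.4]
opening: 0.0174
```

```bash
python3 -m inch '[[0,0,0.001,0,0,0,230],[0,0,0.0,0,0,0,230]]'|grep -E "eef|force"
```

```text
eef_pos: [0.4733, 0.1193, 0.2235]
force: [0.2, -0.2, 4.9]
```

```bash
python3 -m inch '[[0,0,0.001,0,0,0,230],[0,0,0.0,0,0,0,230]]'|grep -E "eef|force"
```

```text
eef_pos: [0.4733, 0.1193, 0.2224]
force: [-1.1, -0.0, 4.0]
```

Run:
```python
from h import *
grab('scene','s5')
a=cv2.imread('pics/s5.png')[130:190,237:317]
cv2.imwrite('pics/c5.png',cv2.resize(a,(640,480),interpolation=0))
```

```text
(no output)
```

View pics/c5.png

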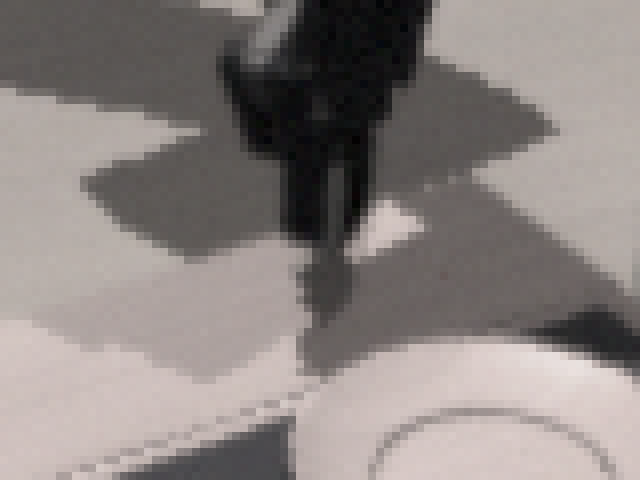

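The shaft is in the hole, with the collar at crop (325,290) about 8 mm above the cover. First touch on the striker was at a TCP z of about 0.225. I'll press on slowly.

```bash
python3 -m inch '[[0,0,0.0008,0,0,0,230],[0,0,0.0,0,0,0,230]]'|grep -E "eef|force"
```

```text
eef_pos: [0.4733, 0.1193, 0.2213]
force: [0.5, 0.9, 1.3]
```

```bash
python3 -m inch '[[0,0,0.0008,0,0,0,230],[0,0,0.0,0,0,0,230],[0,0,0.0,0,0,0,230]]'|grep -E "eef|force"
python3 - <<'E'
from h import *
grab('top','t5')
a=cv2.imread('pics/t5.png').astype(int);b=cv2.imread('pics/t3.png').astype(int)
d=np.abs(a-b).sum(2)[205:260,225:300];y,x=np.where(d>90);print(len(x),x.min()+225 if len(x) else 0)
E
```

```text
eef_pos: [0.4733, 0.1193, 0.2208]
force: [-0.2, -0.4, 1.5]
272 225
```

```bash
python3 -m inch '[[0,0,0.0006,0,0,0,230],[0,0,0.0,0,0,0,230],[0,0,0,0,0,0,230],[0,0,0,0,0,0,230],[0,0,0,0,0,0,230],[0,0,0,0,0,0,230],[0,0,0,0,0,0,230],[0,0,0,0,0,0,230]]'|grep -E "eef|force"
python3 - <<'E'
from h import *
grab('top','t6')
a=cv2.imread('pics/t5.png');b=cv2.imread('pics/t6.png')
d=np.abs(a.astype(int)-b).sum(2);y,x=np.where(d>90);print(len(x),np.c_[x,y].min(0),np.c_[x,y].max(0))
cv2.imwrite('pics/c6.png',np.hstack([cv2.resize(i[190:270,210:310],(400,320),interpolation=0) for i in(a,b)]))
E
```

```text
eef_pos: [0.4732, 0.1193, 0.2202]
force: [0.3, 0.2, 1.6]
545 [220 221] [286 242]
```

View pics/c6.png

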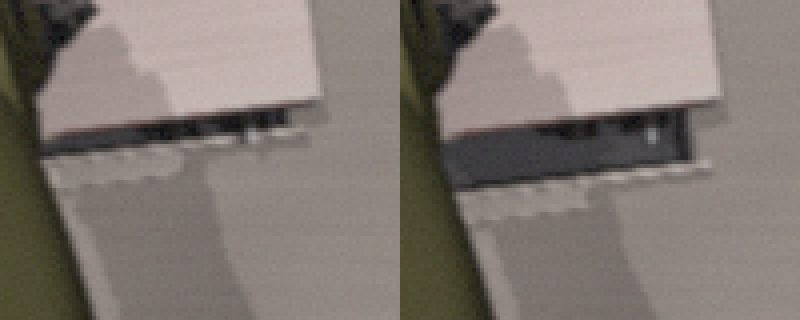

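The drawer is moving. Its gap at the right edge grew from about 7 to 15 picture rows. I'll hold the pin down for another 3 s.

```bash
for k in 1; do python3 -m inch '[[0,0,0,0,0,0,230],[0,0,0.0,0,0,0,230],[0,0,0,0,0,0,230],[0,0,0,0,0,0,230],[0,0,0,0,0,0,230],[0,0,0,0,0,0,230],[0,0,0,0,0,0,230],[0,0,0,0,0,0,230],[0,0,0,0,0,0,230],[0,0,0,0,0,0,230]]'|grep -E "eef|force"; done; python3 -c "
from h import *
grab('top','t7')"; python3 -m inch '[[0,0,0,0,0,0,230],[0,0,0.0,0,0,0,230],[0,0,0,0,0,0,230],[0,0,0,0,0,0,230],[0,0,0,0,0,0,230],[0,0,0,0,0,0,230],[0,0,0,0,0,0,230],[0,0,0,0,0,0,230]]'|grep -E "eef|force"
python3 - <<'E'
from h import *
grab('top','t8')
a=[cv2.cvtColor(cv2.imread('pics/t%d.png'%i),cv2.COLOR_BGR2GRAY).astype(int) for i in(5,6,7,8)]
for i in a: print(i[210:245,276])
E
```

```text
eef_pos: [0.4732, 0.1193, 0.2202]
force: [0.2, -0.7, 2.6]
eef_pos: [0.4732, 0.1193, 0.2202]
force: [1.0, -0.3, 1.9]
[184 184 187 186 188 177 119  61  33  31  25  38  77 122 111 114 115 118
 122 127 132 134 133 136 141 137 139 137 135 136 138 134 136 133 133]
[184 184 185 187 189 178 120  59  34  28  32  44  59  64  62  65  72  70
  70  66  68 115 148 122 113 122 137 135 135 131 137 133 138 135 138]
[184 186 188 188 185 179 123  59  35  32  36  41  62  64  66  62  69  76
  72  73  76  73  76  74  74  70  52  65 118 150 125 114 117 131 135]
[185 183 188 185 189 177 122  59  34  26  24  44  55  64  62  68  73  73
  71  67  72  77  76  73  71  70  51  64 121 150 124 113 118 130 134]
```

Run:
```python
from h import *
n=np.array([np.cos(np.radians(7.5)),np.sin(np.radians(7.5))])
f=onz('top',[(276,215.8)],.12)[:,:2]@n
for r in(223,231.7,238.8): print(r,f-onz('top',[(276,r)],.061)[:,:2]@n)
totool(np.array([.473,.119,.3]),35)
```

```text
223 [0.01790826]
231.7 [0.04255344]
238.8 [0.0626044]
tcp [0.4732 0.1193 0.2202] rot [-1.7997e+02  1.0000e-02  3.5130e+01] F [1.22 0.01 2.14] op 0.0176 t 19.1
turn [-0.0005  0.0001  0.0023]
shift after turn [-0.0003  0.0001 -0.0798]
shift [-0.0003  0.0001 -0.0798]
```

The drawer is out by about 62 mm and stationary. I'll withdraw the pin and carry it back.

```bash
python3 -m inch '[[0,0,-0.005,0,0,0,230],[0,0,-0.01,0,0,0,230],[0,0,-0.015,0,0,0,230],[0,0,-0.02,0,0,0,230],[0,0,-0.02,0,0,0,230],[0,0,-0.015,0,0,0,230],[0,0,0,0,0,0,230],[0,0,0,0,0,0,230]]'|grep -E "eef|force"; python3 -m inch '[[-0.0152,0.0173,0,0,0,0,230],[-0.0302,0.0343,0,0,0,0,230],[-0.0302,0.0343,0,0,0,0,230],[-0.0302,0.0343,0,0,0,0,230],[-0.0302,0.0343,0,0,0,0,230],[-0.0302,0.0343,0,0,0,0,230],[-0.0302,0.0343,0,0,0,0,230],[-0.03,0.034,0,0,0,0,230],[-0.015,0.017,0,0,0,0,230],[0,0,0,0,0,0,230]]'|grep -E "eef|rot|force"; python3 -m inch '[[0,0,0,0,0,0.166,230],[0,0,0,0,0,0.166,230],[0,0,0,0,0,0.166,230],[0,0,0,0,0,0.166,230],[0,0,0,0,0,0.166,230],[0,0,0,0,0,0.166,230],[0,0,0,0,0,0,230],[0,0,0,0,0,0,230]]';python3 -c "
from h import *
totool(np.array([.433,-.2442,.225]),-22.5);print(sense()['joint_positions'])"
```

```text
eef_pos: [0.4728, 0.1192, 0.3047]
force: [0.2, -0.7, -0.5]
eef_pos: [0.4329, -0.2449, 0.304]
tool_rot: [-179.9, 0.0, 35.0]
force: [0.3, -0.1, -1.1]
clock: 22.35
eef_pos: [0.4335, -0.2431, 0.3048]
tool_rot: [-180.0, 0.1, -21.8]
force: [-0.2, 0.0, -1.6]
opening: 0.0176
tcp [ 0.4335 -0.2431  0.3048] rot [-1.7997e+02  7.0000e-02 -2.1750e+01] F [-0.16  0.   -1.63] op 0.0176 t 22.35
turn [-0.0005  0.0012  0.013 ]
shift after turn [-0.      0.0012  0.0798]
shift [0.0001 0.0012 0.0798]
[-2.92953028e+01  1.21802620e+01 -1.14512500e+01  6.64432433e+01
  2.16875518e-02  1.72458281e+02]
```

```bash
python3 -m inch '[[0,0.0012,0.03,0,0,0.013,230],[0,0,0.03,0,0,0,230],[0,0,0.022,0,0,0,230],[0,0,0.003,0,0,0,230],[0,0,0,0,0,0,230],[0,0,0,0,0,0,230]]'|grep -E "eef|rot|force";python3 - <<'E'
from h import *
totool(np.array([.433,-.2442,.21]),-22.5)
grab('scene','s9')
a=cv2.imread('pics/s9.png')[165:225,120:180]
cv2.imwrite('pics/c9.png',cv2.resize(a,(600,600),interpolation=0))
E
```

```text
eef_pos: [0.4338, -0.2452, 0.2212]
tool_rot: [-180.0, -0.1, -22.7]
force: [0.3, -0.2, -1.3]
tcp [ 0.4338 -0.2452  0.2212] rot [-1.800e+02 -1.000e-01 -2.265e+01] F [ 0.3  -0.22 -1.27] op 0.0176 t 23.1
turn [-0.     -0.0017 -0.0026]
shift after turn [-0.0011 -0.0006  0.0112]
shift [-0.0012 -0.0006  0.0112]
```

View pics/c9.png

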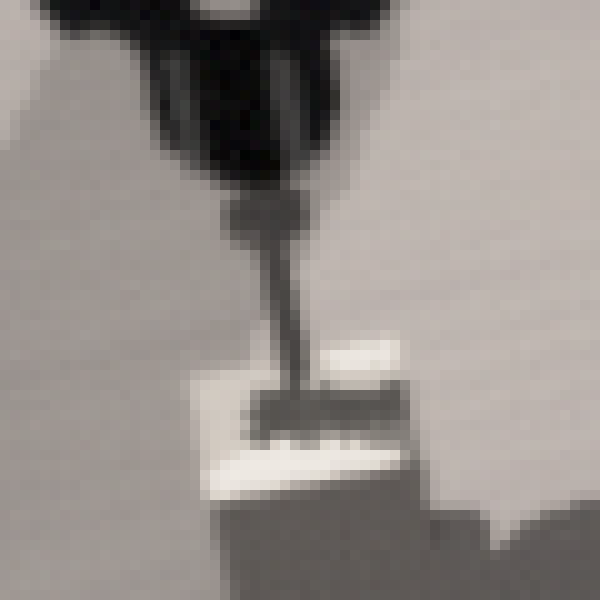

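The tip, at crop (300,385), is just above the stand top and parallel to the stand's edges. I'll correct by about 1 mm and insert.

```bash
python3 -m inch '[[-0.0011,-0.0006,0.004,0,0.0,0,230],[0,0,0.003,0,0,0,230],[0,0,0,0,0,0,230],[0,0,0,0,0,0,230]]'|grep -E "eef|rot|force"; python3 -m inch '[[0,0,0.002,0,0,0,230],[0,0,0.002,0,0,0,230],[0,0,0.001,0,0,0,230],[0,0,0,0,0,0,230]]'|grep -E "eef|rot|force"
```

```text
eef_pos: [0.4323, -0.2439, 0.213]
tool_rot: [-180.0, 0.0, -22.7]
force: [-0.4, 0.6, -1.0]
eef_pos: [0.4322, -0.2439, 0.2079]
tool_rot: [-180.0, 0.0, -22.7]
force: [-0.2, -1.0, -0.9]
```

```bash
python3 -m inch '[[0,0,0.001,0,0,0,230],[0,0,0.001,0,0,0,230],[0,0,0.001,0,0,0,230],[0,0,0,0,0,0,230]]'|grep -E "eef|rot|force"
```

```text
eef_pos: [0.4322, -0.2439, 0.2049]
tool_rot: [-180.0, 0.0, -22.7]
force: [-0.3, 0.5, -0.0]
```

```bash
python3 -m inch '[[0.0005,0,0.001,0,0,0,230],[0,0,0.002,0,0,0,230],[0,0,0.002,0,0,0,230],[0,0,0,0,0,0,230]]'|grep -E "eef|force"; python3 -m inch '[[0,0,0.002,0,0,0,230],[0,0,0.003,0,0,0,230],[0,0,0.003,0,0,0,230],[0,0,0,0,0,0,230]]'|grep -E "eef|force"
```

```text
eef_pos: [0.4327, -0.2442, 0.1999]
force: [-0.5, -0.3, -0.8]
eef_pos: [0.4327, -0.2442, 0.1918]
force: [-0.1, -0.8, -1.3]
```

```bash
python3 -m inch '[[0,0,0.004,0,0,0,230],[0,0,0.004,0,0,0,230],[0,0,0.004,0,0,0,230],[0,0,0.003,0,0,0,230],[0,0,0,0,0,0,230]]'|grep -E "eef|force"
```

```text
eef_pos: [0.4327, -0.2442, 0.1768]
force: [1.1, -0.9, -0.8]
```

```bash
python3 -m inch '[[0,0,0.004,0,0,0,230],[0,0,0.004,0,0,0,230],[0,0,0.004,0,0,0,230],[0,0,0.004,0,0,0,230],[0,0,0.003,0,0,0,230],[0,0,0,0,0,0,230]]'|grep -E "eef|force"; python3 -m inch '[[0,0,0.001,0,0,0,230],[0,0,0.001,0,0,0,230],[0,0,0,0,0,0,230]]'|grep -E "eef|force"
```

```text
eef_pos: [0.4327, -0.2441, 0.1577]
force: [0.3, -1.3, -1.7]
eef_pos: [0.4328, -0.2441, 0.156]
force: [-1.0, -2.8, -1.6]
```

```bash
python3 -m inch '[[0,0,0.0008,0,0,0,230],[0,0,0,0,0,0,230]]'|grep -E "eef|force"; python3 -m inch '[[0,0,0,0,0,0,215],[0,0,0,0,0,0,195],[0,0,0,0,0,0,170],[0,0,0,0,0,0,100],[0,0,0,0,0,0,0],[0,0,0,0,0,0,0],[0,0,0,0,0,0,0],[0,0,0,0,0,0,0],[0,0,0,0,0,0,0]]'; python3 -m inch '[[0,0,-0.02,0,0,0,0],[0,0,-0.04,0,0,0,0],[0,0,-0.05,0,0,0,0],[0,0,-0.04,0,0,0,0],[0,0,0,0,0,0,0],[0,0,0,0,0,0,0]]'
python3 - <<'E'
from h import *
grab('scene','s10');d=grab('top','t10')[1]
a=cv2.imread('pics/s10.png')[170:230,120:180];b=cv2.imread('pics/s10.png')[120:260,70:270]
cv2.imwrite('pics/c10.png',np.hstack([cv2.resize(a,(370,370),interpolation=0),cv2.resize(b,(430,370))]))
s=cv2.imread('pics/s0.png')[170:230,120:180]
S=[cv2.cvtColor(i,cv2.COLOR_BGR2GRAY).astype(int) for i in(s,a)]
for i in S: print(i[10:40,29])
m=[(i[10:42,20:40]<50) for i in S];print([np.argwhere(k).mean(0) for k in m],[k.sum() for k in m])
E
```

```text
eef_pos: [0.4328, -0.2441, 0.1552]
force: [0.4, -2.0, 0.3]
clock: 28.78
eef_pos: [0.4327, -0.2441, 0.1552]
tool_rot: [-180.0, 0.0, -22.7]
force: [-0.7, -0.1, -0.1]
opening: 0.0854
clock: 29.52
eef_pos: [0.4325, -0.244, 0.3047]
tool_rot: [-180.0, 0.1, -22.7]
force: [-1.0, 0.9, 0.6]
opening: 0.0855
[ 90 104 153 172 174 174 167 112  43  21  26  18  13  12   7   9  10  12
   3   8  10  10  13  34  62  66  71  83  94 167]
[150 149 150 152 152 154 148 120  46  19  17  17   6  10   9   3   2   9
   7  16   9   4  14  34  61  66  91 131 114 182]
[array([15.49438202,  7.8988764 ]), array([15.38947368,  8.26315789])] [np.int64(89), np.int64(95)]
```

View pics/c10.png

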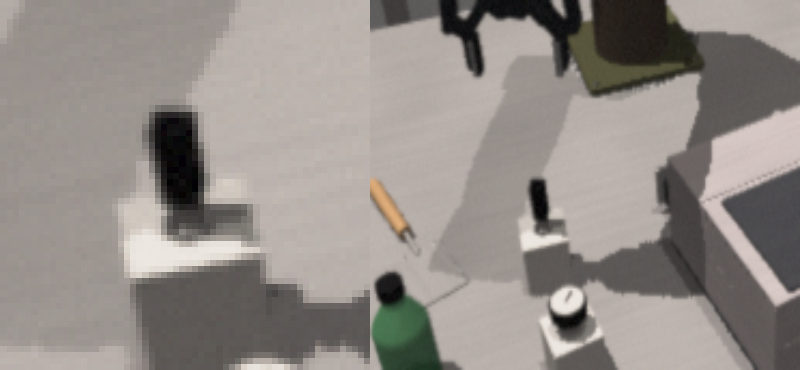

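The pin is upright and home in its stand at crop (178,160), with its handle rows matching the first picture. The gripper is clear and the drawer is open, so I'm handing the job in.

```bash
python3 -c "
import rig;print(rig.finish_job())"
```

```text
the job is handed in; nothing more can be done
None
```

The job is done and handed in at about 30 s on the clock. The drawer is open, the pin is back in its own stand, and the gripper is empty and clear.

- **Latch:** the pin went through the hole and met the striker about 43 mm below the cover's upper face. I pressed it about 5 mm, and the force readings stayed at or below about 5 N.
- **Drawer:** I held the latch down until two pictures a second apart matched. From the top view the drawer measured about 62 mm out (full travel is 60 mm), taken before I withdrew the pin and not measured again after that.
- **Pin:** it went back with almost no insertion force. In the last picture it stands upright, and the handle's outline is within 0.4 pixel (about 1 mm) of where it started. The gripper closed and opened within about 0.3 mm of the same height, so the pin is fully home.
- **Bystanders:** those visible in the last close-up (probe, bottle and turner) looked undisturbed. I did not measure any of them at the end.

**Disagreements and problems:**
- The two cameras put the hole about 4 mm apart in x. I aimed between them, and the pin entered without touching the cover.
- On the way to the hole the last joint reached its range limit, and the tool turned and tilted in mid-air. I corrected it there with no contact.

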